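# Set the bag sealer's locking timer dial

### The arm

A 6-joint arm with a two-finger parallel gripper is mounted at the origin on a cart in front of the work surface, level with it; the furniture and walls round the work are solid. World frame = base frame: x ahead of the robot, y to its left, z up, the work surface at z = 0. Lengths are in m, angles in rad, forces in N, time in s.
With the tool pointing down it reaches from about 0.25 to 0.775 m from the base axis. Payload 8.9 kg.
Tool frame: the origin (TCP) lies midway between the tips of the shut fingers; the grasp point (between the pads) lies 19 mm behind it; z points along the fingers, y is the line along which they close (so a half turn about z gives the same grasp; the last joint's range is limited). The gripper opens to 85 mm and grips with 20 to 120 N. Pads are 22 mm wide; open, the fingers measure 114 mm over their backs; the gripper's body (76 mm by 85 mm) begins 54 mm behind the grasp point. The pads swing forward as they close: fully open they stand 13 mm farther back than shut.
Start: joints at [-0.139, 0.291, -0.153, 1.127, 0, 1.431], TCP at [0.525, 0, 0.231] pointing down, gripper open.
Joint ranges: [-2.52, 2.52], [-0.91, 1.74], [-1.3, 1.37], [-1.96, 2.02], [-1.52, 1.47], [-3.14, 3.14]. Speed limits (rad/s): [2.22, 2.22, 2.79, 3.14, 3.14, 3.14].

### API

Orientations are given as a 3x3 rotation matrix whose columns are the frame's x, y, z axes.
In Python, from rig import sensors, vision, arm gives the robot as it stands.
- The arm moves only by the tool servo_tool, never from a script. Its argument "targets" is a list that holds one entry, the list of rows, each a list of 7 numbers: the shift along the tool's x, y, z in cm, then the turn, a rotation vector about the tool's x, y, z in degrees, then the closure, from -1 (fully open) to 1 (shut). In form: [[[dx, dy, dz, rx, ry, rz, fingers], ...]]. A call has 1 to 5 rows; each row is the pose to reach, as a shift and turn from the pose commanded when the call began, along the tool's axes at that moment; what a row does not reach only later rows make up. A row lasts 1/10 s, in which the tool goes at most 50 mm and 8.59 degrees, less where a joint would pass 70% of its speed; a pose out of reach is approached as far as the arm can. A call with a gripper value outside its range is refused whole. The fingers move at their own pace and stop on an object; "newtons" is the grip in N (left out, the last holds). Time passes only in rows, so rows that repeat a pose let the fingers close. It gives the time, the measured TCP pose, the force, the opening and the grip force at its end, in the units of the state.
- sensors.state(): the state, without advancing time (a new reading comes with each control period).
- vision.read_camera(name): name is "scene" or "side" or "wrist"; returns a dict with "frame" (480x640x3 uint8, red, green, blue), "camera_matrix" (3x3 intrinsics, pixels), "R" (3x3) and "t" (3): a world point X has camera coordinates R X + t; the wrist camera has in their place "T_tool_cam" (4x4, takes a point from camera to tool coordinates, whose origin is the TCP and whose axes are the flange's). Camera axes: x right, y down, z forward; pixel columns grow to the right and rows downward; lengths in m; the calibration is good to about 2 mm. A picture is of the moment at which its call begins: read the wrist's pose just before it. There is no depth.
- arm.sign_off(): hands the job in; it is judged then, once.
The state is a dict: "time_s": time; "joints": joint angles; "qvel": joint speeds; "effort": joint torques, N m; "tcp_pos": TCP position; "tool_rot": TCP orientation; "force": force on the tool from outside, world axes, zero at the start; "ft_torque": the same for the moment, N m; "width": finger opening in m; "grip_force": force on a finger pad.
Only numpy, scipy, OpenCV 4.12 (cv2) and the standard library are available. Lean on these libraries where they do the work, as an engineer would, in place of code of your own. Each camera call takes 0.05 s, during which the arm holds its last target. There are 200 camera calls.

### The job

Set the sealer's timer: pull its locked dial up out of its parked notch, turn it clockwise to the raised metal tab on the ring around it, and push it back in until it locks fully home. The notch is only roughly at the tab, so feel for it gently and never force the dial, and leave the box, bottle and tamper standing where they are.

Things in the scene. Friction and masses are not known exactly. Their poses are not given: they have to be found in the camera images.
- timer_case: Grey rectangular timer box with an aluminium top plate, 140 x 130 x 52 mm high, fixed to the bench. Origin: centre of its underside; z up; the dial stands at the centre of its top; -x is the face with the cooling slots.
- dial_knob: Black dial on a vertical axis: round skirt 73 mm across, on it an upright grip bar 52 mm long, 16 mm thick with parallel flat sides. Origin: on the axis, level with the top plate (52 mm above the bench) when home. Skirt's top 8.5 mm, bar's top 42 mm above the origin. x runs along the bar to the pointer end (white line), z up. Under the pointer hides a radial locking key 6 mm wide with slightly rounded lower corners.
- dial_grip (a point): Point on the dial's axis 31 mm above the dial's origin, inside the grip bar (11 mm below its top): the place to pinch it, across the 16 mm thickness. Same axes as the dial.
- dial_pointer (a point): Tip of the dial's white pointer line, on the skirt's top, 35 mm from the axis.
- dial_pull (a joint): How far the dial is pulled up, m: 0 home, 0.013 upper stop. The key is free of its notch from 0.008 up. Away from a notch the key rests on a hidden flat at about 0.008 (it gives 1 to 2 mm if pressed hard) and the dial cannot go lower; over a notch it goes down to 0. It slides stiffly (2.5 N of friction, no spring) and stays where it is left.
- dial_turn (a joint): Turn of the dial, rad, growing clockwise seen from above; near 0 in the park notch, where it has about 0.05 rad of play; upper limit 1.75. Friction about 0.04 N m.
- index_plate: Fixed dark plate under the dial's skirt with the park notch and the flat next to it. Origin on the dial's axis at the top plate's level. The pointer must be within about 0.03 rad of a notch for the key to drop in freely; else it stops on the flat. More than 30 N between the key and the flat or a notch's side spoils the run.
- set_ring: Dark steel ring round the dial, 94 mm across, 5 mm high, with a raised tab; it stays put. Origin on the dial's axis at the top plate's level; x points at the tab, z up. Hidden under the skirt it carries the locking notch, 7.8 mm wide, 8 mm deep, 28 mm from the axis, flat on both sides. The notch lies up to 0.24 rad to either side of the tab, differently each time: find it by feel.
- tab (a point): Inner top edge of the raised tab on the ring, 48 mm from the dial's axis, 10 mm above the top plate; the tab is 7 mm wide and 14 mm long radially.
- sticker_box: White cardboard box, 73 x 108 x 52 mm high, standing loose behind the timer. Origin: centre of its underside. Bystander.
- tamper: Steel coffee tamper, 58 mm across, 78 mm high, standing loose behind the timer. Origin: centre of its underside. Bystander.
- wipe_bottle: Small white bottle with a round cap, 50 mm across, 96 mm high, standing loose beside the timer at its right. Origin: centre of its underside. Bystander.
Mind the look-alikes: they are no part of the job. Of the things shaped like the timer_case, the grey one is meant.

How it is judged:
By the outcome, as a careful person would: the job done as asked, in the order asked, and still so for the second after the job is handed in, with the robot touching nothing.
It also fails if it takes over 56 s, if anything falls off the work surface, if the arm or the gripper's body presses on something with over 40 N, if the wrist force passes 120 N, or if a joint passes its speed limit or range.

## Working session

There is one attempt and no reset: what is moved stays moved. The work goes in short steps, Python scripts to look and compute and a tool call to move; the robot and the scene stay as the last step left them, time stands still between calls to the robot, and variables do not carry over. Pictures are saved under pics/ and viewed, at most 10 in all, crops included, and the job is handed in when it is done.

Besides the shell and the picture viewer there is one more tool, called after "Emit:" by a JSON object that holds its "api" and its "payload", one argument or row to a line. servo_tool: Moves the arm, as the interface text tells. Its arguments: {"type":"object","properties":{"targets":{"type":"array"},"newtons":{"type":"number"}},"required":["targets"]}

```bash
mkdir -p pics
python3 - <<'E'
from rig import sensors, vision
import cv2, numpy as np
s=sensors.state(); print({k:np.round(v,3).tolist() for k,v in s.items()})
ims=[]
for n in("scene","wrist"):
    c=vision.read_camera(n); cv2.imwrite(f"pics/{n}0.png",c["frame"][:,:,::-1])
    print(n,{k:np.round(v,3).tolist() for k,v in c.items() if k!="frame"})
E
```

```text
{'time_s': 0.0, 'joints': [-0.139, 0.291, -0.154, 1.127, -0.0, 1.431], 'qvel': [-0.0, -0.0, -0.0, 0.001, -0.001, 0.001], 'effort': [-0.003, -53.715, 33.136, 0.016, -0.0, 0.0], 'tcp_pos': [0.525, 0.0, 0.231], 'tool_rot': [[-0.0, 1.0, -0.001], [1.0, 0.0, 0.0], [0.0, -0.001, -1.0]], 'force': [-0.224, -0.575, 0.786], 'ft_torque': [0.031, 0.014, -0.029], 'grip_force': 0.0, 'width': 0.086}
scene {'camera_matrix': [[598.373, 0.0, 320.701], [0.0, 598.373, 239.776], [0.0, 0.0, 1.0]], 'R': [[-0.85, -0.527, 0.025], [-0.258, 0.374, -0.891], [0.46, -0.763, -0.454]], 't': [0.498, 0.263, 0.669]}
wrist {'camera_matrix': [[349.011, 0.0, 323.145], [0.0, 349.011, 244.843], [0.0, 0.0, 1.0]], 'T_tool_cam': [[-0.001, -0.963, -0.27, 0.068], [1.0, -0.001, 0.0, -0.002], [-0.0, -0.27, 0.963, -0.143], [0.0, 0.0, 0.0, 1.0]]}
```

View pics/scene0.png

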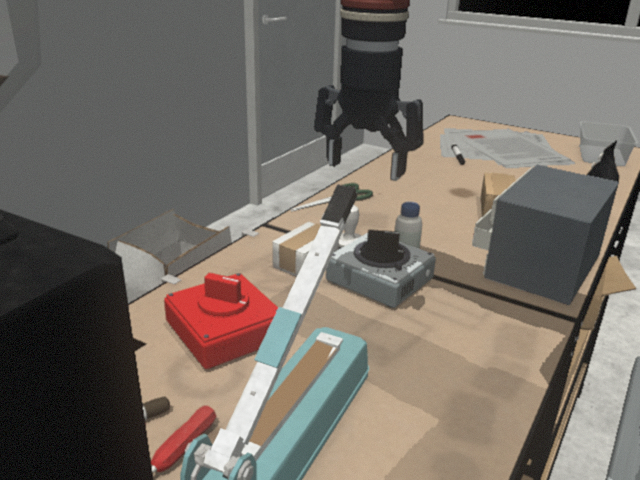

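View pics/wrist0.png

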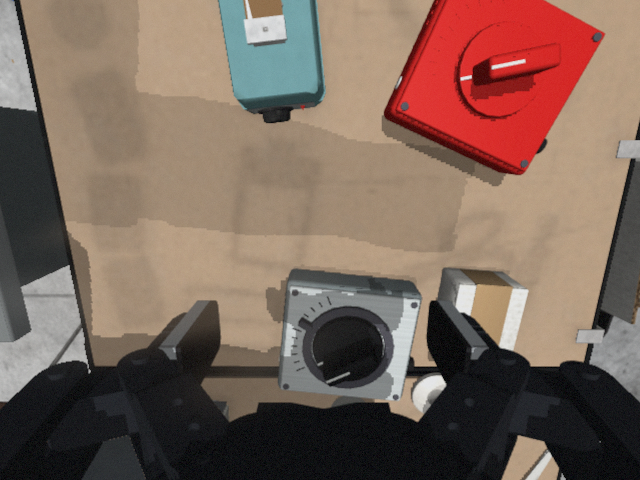

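The grey timer is below the gripper in the wrist view, with its dial around pixel (348,347). The sealer is at the top and the red look-alike at the upper right. I'll crop the dial and cast its centre.

```bash
cat > h.py <<'E'
from rig import sensors, vision
import cv2, numpy as np
def wrist():
    s=sensors.state(); c=vision.read_camera("wrist")
    T=np.eye(4); T[:3,:3]=s["tool_rot"]; T[:3,3]=s["tcp_pos"]
    return s,c["frame"],c["camera_matrix"],T@c["T_tool_cam"]
def ray(K,T,uv,z):
    d=T[:3,:3]@np.linalg.solve(K,[uv[0],uv[1],1.]); o=T[:3,3]
    return o+d*(z-o[2])/d[2]
def rect(f,K,T,cx,cy,z,half=.09,px=600):
    # orthoview of plane z: rows: +y up, cols: +x right
    P=np.array([[cx-half,cy+half],[cx+half,cy+half],[cx+half,cy-half],[cx-half,cy-half]])
    W=np.linalg.inv(T); uv=[]
    for p in P:
        q=K@(W[:3,:3]@np.array([p[0],p[1],z])+W[:3,3]); uv.append(q[:2]/q[2])
    H=cv2.getPerspectiveTransform(np.float32(uv),np.float32([[0,0],[px,0],[px,px],[0,px]]))
    return cv2.warpPerspective(f,H,(px,px),flags=cv2.INTER_CUBIC)
E
python3 - <<'E'
from h import *
s,f,K,T=wrist()
for uv in [(348,347)]: print(ray(K,T,uv,.057))
for uv in [(297,292),(415,303),(407,391),(285,386)]: print(ray(K,T,uv,.052))
cv2.imwrite("pics/c1.png",cv2.resize(f[255:415,260:440,::-1],None,fx=4.4,fy=3.7,interpolation=cv2.INTER_CUBIC)[:600])
cv2.imwrite("pics/c1.png",cv2.resize(f[255:405,260:440,::-1],None,fx=4,fy=4,interpolation=cv2.INTER_CUBIC))
E
```

```text
[ 0.54777132 -0.12949258  0.057     ]
[ 0.49620574 -0.07062642  0.052     ]
[ 0.61456329 -0.08257088  0.052     ]
[ 0.61322682 -0.1866568   0.052     ]
[ 0.48095809 -0.18032915  0.052     ]
```

View pics/c1.png

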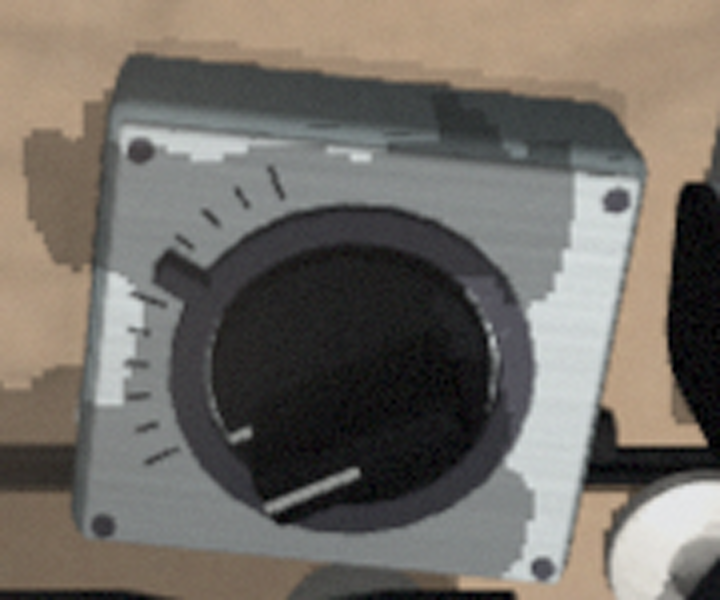

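The crop shows the ring centre at about (348.3,347), the tab at about (305,322), the skirt pointer near (320,363.5), and the white line on the bar top from (326,382) to (349.5,372.5).

Run:
```python
from h import *
s,f,K,T=wrist()
g=lambda u,v,z: ray(K,T,(260+u/4,255+v/4),z)
c=g(353,368,.056); print("c",c)
for n,u,v,z in [("ptr0",232,440,.0605),("ptr1",252,432,.0605),("bar0",265,512,.094),("bar1",358,470,.094),("tab",182,270,.060),("tabin",208,282,.062),("tabout",160,262,.062),("rl",172,368,.055),("rr",535,368,.055),("rt",353,205,.055),("rb",353,530,.055)]:
    p=g(u,v,z); d=p-c; print(n,np.round(p,4),"r",round(np.hypot(*d[:2]),4),"ang",round(np.degrees(np.arctan2(d[1],d[0])),1))
a,b=g(265,512,.094),g(358,470,.094); print("bar dir to pointer",np.degrees(np.arctan2(*(a-b)[1::-1])))
```

```text
c [ 0.54820001 -0.13023655  0.056     ]
ptr0 [ 0.517  -0.1485  0.0605] r 0.0361 ang -149.7
ptr1 [ 0.5222 -0.1461  0.0605] r 0.0305 ang -148.7
bar0 [ 0.5252 -0.1447  0.094 ] r 0.0271 ang -147.8
bar1 [ 0.5468 -0.1333  0.094 ] r 0.0034 ang -114.3
tab [ 0.5047 -0.1001  0.06  ] r 0.0529 ang 145.3
tabin [ 0.5113 -0.1023  0.062 ] r 0.0463 ang 142.9
tabout [ 0.4994 -0.0968  0.062 ] r 0.0591 ang 145.6
rl [ 0.5015 -0.1309  0.055 ] r 0.0467 ang -179.2
rr [ 0.5953 -0.1309  0.055 ] r 0.0472 ang -0.8
rt [ 0.5474 -0.0848  0.055 ] r 0.0454 ang 91.0
rb [ 0.5492 -0.18    0.055 ] r 0.0498 ang -88.8
bar dir to pointer -152.15739412452615
```

Emit:
{"api": "servo_tool", "payload": {
  "targets": [
    [[-3, 0.6, 1, 0, 0, -8.5, -1], [-6, 1.2, 2, 0, 0, -17, -1], [-9, 1.7, 3, 0, 0, -25.5, -1], [-12, 2.2, 3.5, 0, 0, -34, -1], [-13.1, 2.3, 4, 0, 0, -42, -1]]
  ]
}}

```text
time_s: 0.7
tcp_pos: [0.5482, -0.1335, 0.1906]
tool_rot: [[-0.672, 0.74, -0.0], [0.74, 0.672, -0.001], [-0.0, -0.001, -1.0]]
force: [-0.6, -0.0, -0.0]
width: 0.0855
grip_force: 0.0
```

```bash
python3 -c "
from h import *
s=sensors.state(); print(s['time_s'],s['joints'].round(3) if hasattr(s['joints'],'round') else s['joints'],s['tcp_pos'],s['tool_rot'])"
```

```text
0.7 [-3.680e-01  3.900e-01 -1.190e-01  1.062e+00 -1.000e-03  4.650e-01] [ 0.54819432 -0.13350529  0.1906257 ] [[-6.72206430e-01  7.40363717e-01 -2.85398983e-04]
 [ 7.40363749e-01  6.72206262e-01 -5.10449963e-04]
 [-1.86071648e-04 -5.54426809e-04 -9.99999829e-01]]
```

Emit:
{"api": "servo_tool", "payload": {
  "targets": [
    [[0, 0, 0, 0, 0, -8.5, -1], [0, 0, 0, 0, 0, -17, -1], [0, 0, 0, 0, 0, -25.5, -1], [0, 0, 0, 0, 0, -34, -1], [0, 0, 0, 0, 0, -42.5, -1]]
  ]
}}

```text
time_s: 1.2
tcp_pos: [0.5479, -0.131, 0.1911]
tool_rot: [[-0.996, 0.09, -0.0], [0.09, 0.996, 0.0], [0.0, 0.0, -1.0]]
force: [0.7, 0.4, 0.2]
width: 0.0856
grip_force: 0.0
```

Emit:
{"api": "servo_tool", "payload": {
  "targets": [
    [[0, 0, 0, 0, 0, -8.5, -1], [0, 0, 0, 0, 0, -17, -1], [0, 0, 0, 0, 0, -25.5, -1], [0, 0, 0, 0, 0, -35, -1], [0, 0, 0, 0, 0, -35, -1]]
  ]
}}

```text
time_s: 1.7
tcp_pos: [0.5479, -0.1309, 0.1911]
tool_rot: [[-0.869, -0.495, -0.0], [-0.495, 0.869, 0.0], [0.0, 0.0, -1.0]]
force: [0.3, -0.3, 0.3]
width: 0.085
grip_force: 0.0
```

Run:
```python
from h import *
s,f,K,T=wrist()
print(s["tcp_pos"],s["force"],s["ft_torque"],s["joints"])
a=rect(f,K,T,.548,-.1315,.094,.07,400); b=rect(f,K,T,.548,-.1315,.0605,.07,400)
cv2.imwrite("pics/w2.png",np.hstack([a,b])[:,:,::-1]); cv2.imwrite("pics/w2raw.png",f[:,:,::-1])
```

```text
[ 0.54787264 -0.13094572  0.19110988] [ 0.29430924 -0.25199201  0.27856171] [-0.01180858  0.00443608 -0.00834398] [-3.64393783e-01  3.87946305e-01 -1.20213770e-01  1.06304366e+00
  1.43402724e-05 -8.82056963e-01]
```

View pics/w2.png

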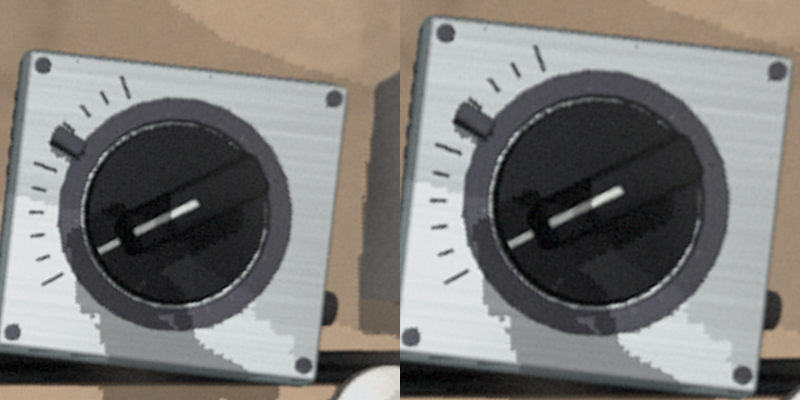

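Centre agrees with my estimate: in the left half (z=0.094) the bar's mid is at about (198,202). The white line runs from (135,232) to (198,203), so I'll fit its direction with a mask.

Run:
```python
from h import *
s,f,K,T=wrist()
for z in(.094,.0605):
    a=cv2.cvtColor(rect(f,K,T,.548,-.1315,z,.07,1400),cv2.COLOR_RGB2GRAY)
    m=(a>115).astype(np.uint8); n,l,st,ce=cv2.connectedComponentsWithStats(m)
    for i in range(1,n):
        if st[i,4]>150:
            p=np.argwhere(l==i)[:,::-1].astype(np.float32); q=ce[i]/10-70
            if np.hypot(*q)>37: continue
            vx,vy,_,_=cv2.fitLine(p,cv2.DIST_L2,0,.01,.01).ravel()
            t=(p-ce[i])@[vx,vy]
            e=[(ce[i]+k*np.array([vx,vy]))/10-70 for k in(t.min(),t.max())]
            print(z,"area",st[i,4],"c",q.round(1),"dir",np.degrees(np.arctan2(-vy,vx)).round(1),"ends",np.round(e,1).tolist())
    m2=(a<48).astype(np.uint8)
    n,l,st,ce=cv2.connectedComponentsWithStats(m2)
    i=l[700:720,690:710]; i=np.bincount(i[i>0]).argmax() if (i>0).any() else None
    if i: 
        h=cv2.convexHull(np.argwhere(l==i)[:,::-1].astype(np.float32)); e=cv2.fitEllipse(h); print("dark",np.array(e[0])/10-70,np.array(e[1])/10)
```

```text
0.094 area 1077324 c [ -0.1 -14. ] dir 13.9 ends [[-81.0, 6.0], [78.9, -33.6]]
0.094 area 169 c [-26.7 -21.8] dir 26.5 ends [[-27.4, -21.5], [-25.9, -22.2]]
0.094 area 5156 c [-11.1   5.5] dir 25.7 ends [[-22.8, 11.2], [-0.9, 0.6]]
0.094 area 1501 c [-32.2  16. ] dir 26.1 ends [[-35.6, 17.7], [-28.6, 14.3]]
0.094 area 906 c [17.2 23.1] dir 56.5 ends [[14.5, 27.1], [20.0, 18.7]]
0.094 area 2820 c [ 4.5 33.5] dir 26.0 ends [[-5.3, 38.3], [14.4, 28.6]]
dark [-8.14906616  4.34054565] [62.04829712 66.24094849]
0.0605 area 1068779 c [ 3.8 -8.4] dir -6.7 ends [[-76.1, -17.8], [76.3, 0.1]]
0.0605 area 153 c [-17.7 -31.4] dir 30.6 ends [[-18.6, -31.0], [-16.9, -31.9]]
0.0605 area 216 c [-21.8 -29.5] dir 28.8 ends [[-22.6, -29.1], [-21.0, -30.0]]
0.0605 area 160 c [-24.1 -27.6] dir 40.5 ends [[-24.7, -27.1], [-23.4, -28.2]]
0.0605 area 6699 c [-4.   1.6] dir 25.7 ends [[-17.4, 8.1], [7.6, -3.9]]
0.0605 area 1945 c [-28.   13.6] dir 26.1 ends [[-32.0, 15.6], [-24.0, 11.7]]
0.0605 area 1185 c [28.2 21.6] dir 56.4 ends [[25.1, 26.3], [31.5, 16.7]]
0.0605 area 3657 c [13.8 33.5] dir 26.0 ends [[2.6, 39.0], [25.2, 27.9]]
dark [-0.64772339  0.28146362] [70.76402588 75.48982544]
```

Centre is (0.5475,-0.1319), bar direction 25.9°, tab at about 147°, so the turn to the tab is about 59° clockwise. I'll pre-close partly to keep clear of the bottle, correct the yaw by 3.8° and descend.

Emit:
{"api": "servo_tool", "payload": {
  "targets": [
    [[0.08, -0.06, 3, 0, 0, 3.8, -0.1], [0.08, -0.06, 6, 0, 0, 3.8, -0.1], [0.08, -0.06, 9, 0, 0, 3.8, -0.1], [0.08, -0.06, 11.5, 0, 0, 3.8, -0.1], [0.08, -0.06, 12.6, 0, 0, 3.8, -0.1]]
  ],
  "newtons": 40
}}

```text
time_s: 2.3
tcp_pos: [0.5462, -0.1314, 0.0631]
tool_rot: [[-0.903, -0.431, -0.003], [-0.431, 0.903, 0.001], [0.002, 0.002, -1.0]]
force: [-1.0, 0.2, -0.5]
width: 0.0471
grip_force: 0.0
```

Emit:
{"api": "servo_tool", "payload": {
  "targets": [
    [[0, 0, 0, 0, 0, 0, 1], [0, 0, 0, 0, 0, 0, 1], [0, 0, 0, 0, 0, 0, 1], [0, 0, 0, 0, 0, 0, 1], [0, 0, 0, 0, 0, 0, 1]]
  ]
}}

```text
time_s: 2.8
tcp_pos: [0.5484, -0.1323, 0.0664]
tool_rot: [[-0.901, -0.433, 0.002], [-0.433, 0.901, -0.001], [-0.001, -0.002, -1.0]]
force: [-1.4, -0.9, 5.7]
width: 0.0156
grip_force: 42.5
```

Run:
```python
from h import *
s=sensors.state(); print({k:np.round(v,4).tolist() for k,v in s.items()})
c=vision.read_camera("side"); cv2.imwrite("pics/s3.png",c["frame"][:,:,::-1])
```

```text
{'time_s': 2.8, 'joints': [-0.3662, 0.5048, -0.2934, 0.7705, -0.0002, -0.8145], 'qvel': [0.0001, 0.0006, -0.0014, -0.0018, -0.0007, -0.0021], 'effort': [0.6485, -59.2288, 26.1452, -0.171, 0.3513, 0.0095], 'tcp_pos': [0.5484, -0.1323, 0.0664], 'tool_rot': [[-0.9012, -0.4334, 0.0019], [-0.4334, 0.9012, -0.0009], [-0.0013, -0.0017, -1.0]], 'force': [-1.3788, -0.9044, 5.6581], 'ft_torque': [-0.1447, 0.2507, 0.0066], 'grip_force': 42.457, 'width': 0.0156}
```

View pics/s3.png

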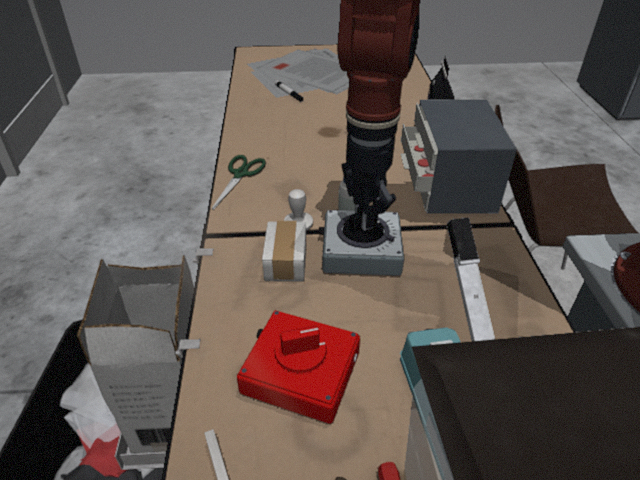

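The dial is pinched at 15.6 mm, as expected; the side view shows the gripper on the grey timer at about (363,225), with all the bystanders clear. Now I'll pull up gently.

Emit:
{"api": "servo_tool", "payload": {
  "targets": [
    [[0, 0, -0.3, 0, 0, 0, 1], [0, 0, -0.6, 0, 0, 0, 1], [0, 0, -0.9, 0, 0, 0, 1], [0, 0, -1.2, 0, 0, 0, 1], [0, 0, -1.35, 0, 0, 0, 1]]
  ]
}}

```text
time_s: 3.35
tcp_pos: [0.5483, -0.1323, 0.0793]
tool_rot: [[-0.901, -0.434, 0.001], [-0.434, 0.901, -0.001], [-0.001, -0.001, -1.0]]
force: [4.1, -2.6, -4.1]
width: 0.0152
grip_force: 41.3
```

Emit:
{"api": "servo_tool", "payload": {
  "targets": [
    [[0, 0, 0, 0, 0, 0, 1], [0, 0, 0, 0, 0, 0, 1]]
  ]
}}

```text
time_s: 3.55
tcp_pos: [0.5483, -0.1323, 0.0794]
tool_rot: [[-0.901, -0.434, 0.001], [-0.434, 0.901, -0.001], [-0.001, -0.001, -1.0]]
force: [3.9, -3.5, 1.4]
width: 0.015
grip_force: 42.0
```

Run:
```python
from h import *
s,f,K,T=wrist(); print({k:np.round(v,4).tolist() for k,v in s.items()})
cv2.imwrite("pics/w4.png",f[:,:,::-1])
```

```text
{'time_s': 3.55, 'joints': [-0.3663, 0.4898, -0.2788, 0.8006, -0.0002, -0.8147], 'qvel': [0.0025, 0.0027, -0.0005, -0.0031, -0.0012, -0.0007], 'effort': [1.3394, -59.9152, 24.4593, 2.1896, 0.5619, -0.0004], 'tcp_pos': [0.5483, -0.1323, 0.0794], 'tool_rot': [[-0.9011, -0.4335, 0.0014], [-0.4336, 0.9011, -0.0007], [-0.001, -0.0013, -1.0]], 'force': [3.9055, -3.4759, 1.351], 'ft_torque': [-0.7336, -0.8662, -0.0065], 'grip_force': 41.963, 'width': 0.015}
```

View pics/w4.png

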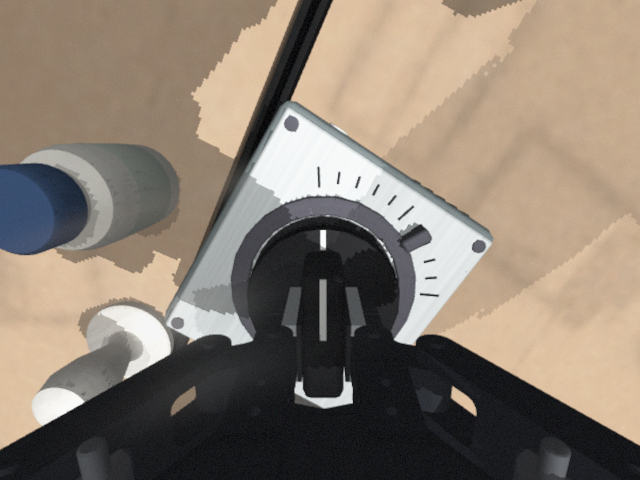

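The white line on the bar is at (323,310), the pointer tip at (323,231), and the tab from about (404,246) to (428,230). The bar is between the fingers. I'll check the pull height and tab angle from this view.

Run:
```python
from h import *
s,f,K,T=wrist(); c=np.array([.548,-.132])
for z in (.0605,.066,.0725):
    p=ray(K,T,(323,231),z)[:2]-c; print(z,np.hypot(*p).round(4),np.degrees(np.arctan2(p[1],p[0])).round(1))
for uv in[(404,246),(428,230),(416,238)]:
    p=ray(K,T,uv,.062)[:2]-c; print(uv,np.hypot(*p).round(4),np.degrees(np.arctan2(p[1],p[0])).round(1))
```

```text
0.0605 0.0317 -155.0
0.066 0.033 -155.0
0.0725 0.0345 -155.0
(404, 246) 0.0462 147.9
(428, 230) 0.0596 148.7
(416, 238) 0.0529 148.4
```

Emit:
{"api": "servo_tool", "payload": {
  "targets": [
    [[0, 0, 0, 0, 0, 2, 1], [0, 0, 0, 0, 0, 4, 1], [0, 0, 0, 0, 0, 6, 1], [0, 0, 0, 0, 0, 6, 1]]
  ]
}}

```text
time_s: 4.05
tcp_pos: [0.5482, -0.1322, 0.0792]
tool_rot: [[-0.942, -0.336, 0.001], [-0.336, 0.942, -0.0], [-0.001, -0.001, -1.0]]
force: [4.6, -3.2, 1.8]
width: 0.0151
grip_force: 42.0
```

```bash
python3 -c "
from h import *
s=sensors.state(); print(s['force'],s['ft_torque'])"
```

```text
[ 4.64435044 -3.2286837   1.81640956] [-0.64511443 -0.94334212 -0.05404052]
```

The dial is free: pulled about 12–13 mm with 0.05 N·m of turning torque. The tab is at 148.3°, so its turn from park is about 56.7°. The dial has turned 6° so far. I'll take out the side load and turn to about 40°.

Emit:
{"api": "servo_tool", "payload": {
  "targets": [
    [[-0.05, -0.08, 0, 0, 0, 4, 1], [-0.05, -0.08, 0, 0, 0, 8, 1], [-0.05, -0.08, 0, 0, 0, 12, 1], [-0.05, -0.08, 0, 0, 0, 16, 1], [-0.05, -0.08, 0, 0, 0, 20, 1]]
  ]
}}

```text
time_s: 4.55
tcp_pos: [0.5482, -0.1319, 0.0789]
tool_rot: [[-1.0, 0.008, -0.0], [0.008, 1.0, 0.001], [0.0, 0.001, -1.0]]
force: [3.4, 0.4, 1.3]
width: 0.015
grip_force: 42.0
```

Emit:
{"api": "servo_tool", "payload": {
  "targets": [
    [[0, 0, 0, 0, 0, 4, 1], [0, 0, 0, 0, 0, 8, 1], [0, 0, 0, 0, 0, 12, 1], [0, 0, 0, 0, 0, 14, 1], [0, 0, 0, 0, 0, 14, 1]]
  ]
}}

```text
time_s: 5.05
tcp_pos: [0.5483, -0.1316, 0.0789]
tool_rot: [[-0.969, 0.247, 0.0], [0.247, 0.969, 0.002], [0.0, 0.002, -1.0]]
force: [3.3, 2.8, 2.0]
width: 0.0153
grip_force: 42.0
```

```bash
cat > st.py <<'E'
from h import *
s=sensors.state(); R=np.array(s["tool_rot"])
a=np.degrees(np.arctan2(R[1,0],R[0,0]))  # tool x angle; at park -154.3 (pointer dir -155)
print("t",s["time_s"],"turn",round((-154.3-a)%360,1),"z",(s["tcp_pos"]).round(5) if hasattr(s["tcp_pos"],"round") else s["tcp_pos"],"F",np.round(s["force"],1),"M",np.round(s["ft_torque"],3),"w",round(s["width"],4))
E
python3 st.py
```

```text
t 5.05 turn 40.0 z [ 0.54826 -0.13163  0.07886] F [3.3 2.8 2. ] M [ 0.562 -0.758 -0.012] w 0.0153
```

Emit:
{"api": "servo_tool", "payload": {
  "targets": [
    [[0, 0, 0.1, 0, 0, 0, 1], [0, 0, 0.2, 0, 0, 0, 1], [0, 0, 0.3, 0, 0, 0, 1], [0, 0, 0.4, 0, 0, 0, 1], [0, 0, 0.4, 0, 0, 0, 1]]
  ]
}}

```text
time_s: 5.55
tcp_pos: [0.5483, -0.1317, 0.0745]
tool_rot: [[-0.969, 0.246, -0.0], [0.246, 0.969, 0.002], [0.0, 0.001, -1.0]]
force: [3.9, 3.9, -0.2]
width: 0.0154
grip_force: 41.8
```

Emit:
{"api": "servo_tool", "payload": {
  "targets": [
    [[0, 0, 0.05, 0, 0, 0, 1], [0, 0, 0.1, 0, 0, 0, 1], [0, 0, 0.1, 0, 0, 0, 1]]
  ]
}}

```text
time_s: 5.85
tcp_pos: [0.5484, -0.1317, 0.0741]
tool_rot: [[-0.969, 0.246, 0.0], [0.246, 0.969, 0.001], [0.0, 0.001, -1.0]]
force: [2.3, 5.4, 6.7]
width: 0.0152
grip_force: 42.9
```

Emit:
{"api": "servo_tool", "payload": {
  "targets": [
    [[0, 0, 0.05, 0, 0, 0, 1], [0, 0, 0.1, 0, 0, 0, 1], [0, 0, 0.1, 0, 0, 0, 1]]
  ]
}}

```text
time_s: 6.15
tcp_pos: [0.5485, -0.1317, 0.0738]
tool_rot: [[-0.969, 0.246, 0.001], [0.246, 0.969, 0.001], [-0.0, 0.001, -1.0]]
force: [-0.5, 5.8, 15.5]
width: 0.0155
grip_force: 44.1
```

```bash
python3 st.py
```

```text
t 6.15 turn 39.9 z [ 0.54849 -0.13175  0.07383] F [-0.5  5.8 15.5] M [ 1.357  0.261 -0.011] w 0.0155
```

The flat is felt at about z = 0.0742 (pull 8 mm), with stiffness of about 9 N/mm. I'll ease to about 7 N and sweep in 3° steps. That is less than the notch's 3.6° free window, so I can't overshoot it.

Emit:
{"api": "servo_tool", "payload": {
  "targets": [
    [[0, 0, -0.08, 0, 0, 1, 1], [0, 0, -0.08, 0, 0, 2, 1], [0, 0, -0.08, 0, 0, 3, 1], [0, 0, -0.08, 0, 0, 3, 1]]
  ]
}}

```text
time_s: 6.55
tcp_pos: [0.5484, -0.1317, 0.0741]
tool_rot: [[-0.955, 0.297, 0.001], [0.297, 0.955, 0.001], [-0.0, 0.002, -1.0]]
force: [1.1, 4.8, 9.3]
width: 0.0154
grip_force: 43.1
```

```bash
python3 st.py
```

```text
t 6.55 turn 43.0 z [ 0.54844 -0.13167  0.0741 ] F [1.1 4.8 9.3] M [ 1.257 -0.29  -0.012] w 0.0154
```

Emit:
{"api": "servo_tool", "payload": {
  "targets": [
    [[0, 0, 0, 0, 0, 1, 1], [0, 0, 0, 0, 0, 2, 1], [0, 0, 0, 0, 0, 3, 1], [0, 0, 0, 0, 0, 3, 1]]
  ]
}}

```text
time_s: 6.95
tcp_pos: [0.5484, -0.1316, 0.0741]
tool_rot: [[-0.938, 0.346, 0.001], [0.346, 0.938, 0.002], [0.0, 0.002, -1.0]]
force: [1.9, 5.5, 8.9]
width: 0.0154
grip_force: 43.1
```

Emit:
{"api": "servo_tool", "payload": {
  "targets": [
    [[0, 0, 0, 0, 0, 1, 1], [0, 0, 0, 0, 0, 2, 1], [0, 0, 0, 0, 0, 3, 1], [0, 0, 0, 0, 0, 3, 1]]
  ]
}}

```text
time_s: 7.35
tcp_pos: [0.5485, -0.1316, 0.0741]
tool_rot: [[-0.919, 0.395, 0.001], [0.395, 0.919, 0.002], [0.0, 0.002, -1.0]]
force: [2.0, 5.3, 9.6]
width: 0.0151
grip_force: 43.1
```

Emit:
{"api": "servo_tool", "payload": {
  "targets": [
    [[0, 0, 0, 0, 0, 1, 1], [0, 0, 0, 0, 0, 2, 1], [0, 0, 0, 0, 0, 3, 1], [0, 0, 0, 0, 0, 3, 1]]
  ]
}}

```text
time_s: 7.75
tcp_pos: [0.5485, -0.1315, 0.074]
tool_rot: [[-0.897, 0.442, 0.001], [0.442, 0.897, 0.002], [0.0, 0.002, -1.0]]
force: [2.1, 5.3, 8.5]
width: 0.0151
grip_force: 42.9
```

Emit:
{"api": "servo_tool", "payload": {
  "targets": [
    [[0, 0, 0, 0, 0, 1, 1], [0, 0, 0, 0, 0, 2, 1], [0, 0, 0, 0, 0, 3, 1], [0, 0, 0, 0, 0, 3, 1]]
  ]
}}

```text
time_s: 8.15
tcp_pos: [0.5485, -0.1315, 0.074]
tool_rot: [[-0.873, 0.489, 0.001], [0.489, 0.873, 0.002], [0.0, 0.002, -1.0]]
force: [3.0, 6.5, 8.7]
width: 0.0153
grip_force: 42.9
```

Emit:
{"api": "servo_tool", "payload": {
  "targets": [
    [[0, 0, 0, 0, 0, 1, 1], [0, 0, 0, 0, 0, 2, 1], [0, 0, 0, 0, 0, 3, 1], [0, 0, 0, 0, 0, 3, 1]]
  ]
}}

```text
time_s: 8.55
tcp_pos: [0.5485, -0.1314, 0.074]
tool_rot: [[-0.846, 0.534, 0.001], [0.534, 0.846, 0.002], [0.0, 0.002, -1.0]]
force: [3.9, 6.4, 8.0]
width: 0.0154
grip_force: 42.8
```

Emit:
{"api": "servo_tool", "payload": {
  "targets": [
    [[0, 0, 0, 0, 0, 1, 1], [0, 0, 0, 0, 0, 2, 1], [0, 0, 0, 0, 0, 3, 1], [0, 0, 0, 0, 0, 3, 1]]
  ]
}}

```text
time_s: 8.95
tcp_pos: [0.5485, -0.1314, 0.0735]
tool_rot: [[-0.817, 0.577, 0.0], [0.577, 0.817, 0.002], [0.001, 0.002, -1.0]]
force: [4.1, 5.7, 0.8]
width: 0.0153
grip_force: 42.0
```

```bash
python3 st.py
```

```text
t 8.95 turn 60.9 z [ 0.54849 -0.13137  0.07352] F [4.1 5.7 0.8] M [ 1.339 -0.985 -0.003] w 0.0153
```

At 60.9° the down force vanished and z dropped, so the key has entered the notch. I'll lower gently, 2 mm first.

Emit:
{"api": "servo_tool", "payload": {
  "targets": [
    [[0, 0, 0.05, 0, 0, 0, 1], [0, 0, 0.1, 0, 0, 0, 1], [0, 0, 0.15, 0, 0, 0, 1], [0, 0, 0.15, 0, 0, 0, 1]]
  ]
}}

```text
time_s: 9.35
tcp_pos: [0.5485, -0.1314, 0.0719]
tool_rot: [[-0.817, 0.577, 0.0], [0.577, 0.817, 0.002], [0.001, 0.002, -1.0]]
force: [4.9, 6.5, 0.9]
width: 0.0154
grip_force: 42.0
```

```bash
python3 st.py
```

```text
t 9.35 turn 60.9 z [ 0.54845 -0.13135  0.07189] F [4.9 6.5 0.9] M [ 1.334 -1.035 -0.002] w 0.0154
```

Emit:
{"api": "servo_tool", "payload": {
  "targets": [
    [[0, 0, 0.1, 0, 0, 0, 1], [0, 0, 0.2, 0, 0, 0, 1], [0, 0, 0.3, 0, 0, 0, 1], [0, 0, 0.4, 0, 0, 0, 1], [0, 0, 0.45, 0, 0, 0, 1]]
  ]
}}

```text
time_s: 9.85
tcp_pos: [0.5485, -0.1314, 0.0674]
tool_rot: [[-0.817, 0.577, 0.0], [0.577, 0.817, 0.002], [0.001, 0.002, -1.0]]
force: [3.7, 6.0, 1.2]
width: 0.0152
grip_force: 42.0
```

Emit:
{"api": "servo_tool", "payload": {
  "targets": [
    [[0, 0, 0.05, 0, 0, 0, 1], [0, 0, 0.1, 0, 0, 0, 1], [0, 0, 0.1, 0, 0, 0, 1]]
  ]
}}

```text
time_s: 10.15
tcp_pos: [0.5485, -0.1313, 0.0665]
tool_rot: [[-0.817, 0.577, 0.0], [0.577, 0.817, 0.002], [0.001, 0.002, -1.0]]
force: [3.7, 6.3, 2.0]
width: 0.0153
grip_force: 42.1
```

```bash
python3 st.py
```

```text
t 10.15 turn 60.9 z [ 0.54846 -0.13134  0.06646] F [3.7 6.3 2. ] M [ 1.383 -0.933 -0.031] w 0.0153
```

Nearly home. I'll press slightly until it seats.

Emit:
{"api": "servo_tool", "payload": {
  "targets": [
    [[0, 0, 0.05, 0, 0, 0, 1], [0, 0, 0.1, 0, 0, 0, 1], [0, 0, 0.1, 0, 0, 0, 1]]
  ]
}}

```text
time_s: 10.45
tcp_pos: [0.5485, -0.1314, 0.0663]
tool_rot: [[-0.817, 0.577, 0.001], [0.577, 0.817, 0.002], [0.0, 0.002, -1.0]]
force: [1.2, 6.8, 11.9]
width: 0.0154
grip_force: 43.6
```

```bash
python3 st.py
```

```text
t 10.45 turn 60.9 z [ 0.54853 -0.13138  0.06634] F [ 1.2  6.8 11.9] M [ 1.631 -0.239  0.014] w 0.0154
```

The dial is seated against a hard stop at z = 0.0663, the same as its home height at the start. I'll release while keeping slight downward pressure, then retreat and look.

Emit:
{"api": "servo_tool", "payload": {
  "targets": [
    [[0, 0, 0, 0, 0, 0, 1], [0, 0, 0, 0, 0, 0, -0.1], [0, 0, 0, 0, 0, 0, -0.1], [0, 0, 0, 0, 0, 0, -0.1], [0, 0, 0, 0, 0, 0, -0.1]]
  ],
  "newtons": 20
}}

```text
time_s: 10.95
tcp_pos: [0.5479, -0.1326, 0.0653]
tool_rot: [[-0.816, 0.578, -0.001], [0.578, 0.816, -0.0], [0.001, -0.001, -1.0]]
force: [-0.4, -0.4, 0.1]
width: 0.047
grip_force: 0.0
```

Emit:
{"api": "servo_tool", "payload": {
  "targets": [
    [[0, 0, -2, 0, 0, 0, -0.1], [0, 0, -5, 0, 0, 0, -0.1], [0, 0, -9, 0, 0, 0, -0.1], [0, 0, -12.5, 0, 0, 0, -0.1], [0, 0, -12.5, 0, 0, 0, -0.1]]
  ]
}}

```text
time_s: 11.45
tcp_pos: [0.5508, -0.1336, 0.1953]
tool_rot: [[-0.816, 0.578, 0.007], [0.578, 0.816, -0.003], [-0.007, 0.002, -1.0]]
force: [0.7, -0.6, -0.8]
width: 0.0469
grip_force: 0.0
```

Run:
```python
from h import *
s,f,K,T=wrist(); print(s["tcp_pos"],s["force"])
cv2.imwrite("pics/w5.png",f[:,:,::-1])
c=np.array([.548,-.132])
a=cv2.cvtColor(rect(f,K,T,*c,.0605,.07,1400),cv2.COLOR_RGB2GRAY)
n,l,st,ce=cv2.connectedComponentsWithStats((a>115).astype(np.uint8))
for i in range(1,n):
    q=ce[i]/10-70
    if st[i,4]>300 and np.hypot(*q)<37:
        p=np.argwhere(l==i)[:,::-1].astype(np.float32); v=cv2.fitLine(p,2,0,.01,.01).ravel()[:2]; t=(p-ce[i])@v
        e=[(ce[i]+k*v)/10-70 for k in(t.min(),t.max())]
        print(st[i,4],np.degrees(np.arctan2(-v[1],v[0])).round(1),[(x.round(1).tolist(),np.hypot(*x).round(1)) for x in e])
```

```text
[ 0.55079823 -0.13356592  0.19526274] [ 0.6633519  -0.61142758 -0.77256656]
1124084 46.2 [([-67.9, 71.9], np.float64(98.9)), ([69.1, -70.8], np.float64(98.9))]
479 -40.4 [([19.9, -30.4], np.float64(36.3)), ([23.5, -27.3], np.float64(36.0))]
547 -56.5 [([26.4, -24.1], np.float64(35.8)), ([29.2, -19.9], np.float64(35.3))]
2756 -35.3 [([-29.3, -20.4], np.float64(35.7)), ([-21.3, -14.8], np.float64(25.9))]
9154 -63.4 [([-43.7, -10.0], np.float64(44.8)), ([-20.3, 36.7], np.float64(41.9))]
8612 -35.3 [([-16.3, -11.2], np.float64(19.8)), ([6.6, 5.0], np.float64(8.3))]
669 -15.9 [([-13.0, 33.9], np.float64(36.3)), ([-8.4, 35.2], np.float64(36.2))]
```

View pics/w5.png

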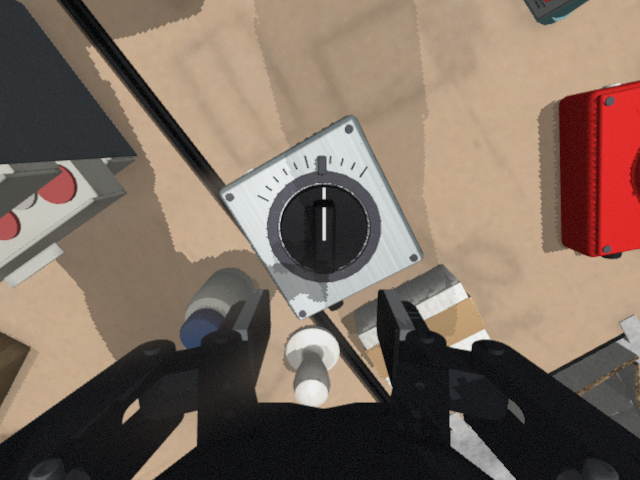

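The pointer stands at 144.7°, about 3.5° from the tab at (321,165), with its tip radius consistent with home height. The box, bottle and tamper are all standing. To be sure it is fully home, I'll tap the bar's top lightly with shut fingers.

Emit:
{"api": "servo_tool", "payload": {
  "targets": [
    [[0, 0, 0, 0, 0, 0, 1], [0, 0, 2, 0, 0, 0, 1], [0, 0, 4, 0, 0, 0, 1], [0, 0, 6, 0, 0, 0, 1], [0, 0, 8, 0, 0, 0, 1]]
  ]
}}

```text
time_s: 12.0
tcp_pos: [0.547, -0.1321, 0.1081]
tool_rot: [[-0.816, 0.578, -0.003], [0.578, 0.816, 0.001], [0.003, -0.001, -1.0]]
force: [-0.3, 0.4, 0.8]
width: -0.0001
grip_force: 0.0
```

Emit:
{"api": "servo_tool", "payload": {
  "targets": [
    [[0, 0, 0.2, 0, 0, 0, 1], [0, 0, 0.4, 0, 0, 0, 1], [0, 0, 0.6, 0, 0, 0, 1], [0, 0, 0.8, 0, 0, 0, 1], [0, 0, 0.8, 0, 0, 0, 1]]
  ]
}}

```text
time_s: 12.5
tcp_pos: [0.5485, -0.1326, 0.1029]
tool_rot: [[-0.816, 0.578, 0.001], [0.578, 0.816, -0.0], [-0.001, 0.0, -1.0]]
force: [0.3, -0.5, -0.2]
width: 0.0003
grip_force: 0.0
```

Emit:
{"api": "servo_tool", "payload": {
  "targets": [
    [[0, 0, 0.2, 0, 0, 0, 1], [0, 0, 0.4, 0, 0, 0, 1], [0, 0, 0.6, 0, 0, 0, 1], [0, 0, 0.8, 0, 0, 0, 1], [0, 0, 0.8, 0, 0, 0, 1]]
  ]
}}

```text
time_s: 13.0
tcp_pos: [0.5481, -0.1324, 0.0942]
tool_rot: [[-0.816, 0.578, -0.001], [0.578, 0.816, 0.0], [0.001, -0.0, -1.0]]
force: [0.2, 0.0, -0.5]
width: 0.0001
grip_force: 0.0
```

Emit:
{"api": "servo_tool", "payload": {
  "targets": [
    [[0, 0, 0.05, 0, 0, 0, 1], [0, 0, 0.1, 0, 0, 0, 1], [0, 0, 0.1, 0, 0, 0, 1]]
  ]
}}

```text
time_s: 13.3
tcp_pos: [0.5484, -0.1325, 0.094]
tool_rot: [[-0.816, 0.578, 0.0], [0.578, 0.816, -0.0], [-0.0, 0.0, -1.0]]
force: [-0.8, 1.7, 4.3]
width: -0.0001
grip_force: 2.2
```

Contact is at exactly 0.094, the home height. One more small press, then retreat.

Emit:
{"api": "servo_tool", "payload": {
  "targets": [
    [[0, 0, 0.05, 0, 0, 0, 1], [0, 0, 0.08, 0, 0, 0, 1], [0, 0, 0.08, 0, 0, 0, 1]]
  ]
}}

```text
time_s: 13.6
tcp_pos: [0.5486, -0.1326, 0.0939]
tool_rot: [[-0.816, 0.578, 0.001], [0.578, 0.816, -0.0], [-0.001, 0.0, -1.0]]
force: [-3.4, 1.7, 12.4]
width: 0.0001
grip_force: 6.1
```

Emit:
{"api": "servo_tool", "payload": {
  "targets": [
    [[0, 0, -1, 0, 0, 0, 1], [0, 0, -4, 0, 0, 0, 1], [0, 0, -8, 0, 0, 0, 1], [0, 0, -10, 0, 0, 0, 1], [0, 0, -10, 0, 0, 0, 1]]
  ]
}}

```text
time_s: 14.1
tcp_pos: [0.5503, -0.1332, 0.1964]
tool_rot: [[-0.816, 0.578, 0.006], [0.578, 0.816, -0.002], [-0.006, 0.001, -1.0]]
force: [1.0, -1.3, -1.3]
width: -0.0002
grip_force: 0.0
```

Run:
```python
from h import *
s=sensors.state(); print(s["time_s"],s["tcp_pos"],s["force"])
c=vision.read_camera("side"); cv2.imwrite("pics/s6.png",c["frame"][:,:,::-1])
from rig import arm
print(arm.sign_off())
```

```text
14.1 [ 0.55026863 -0.13320607  0.19641244] [ 1.00151541 -1.27307468 -1.32336087]
the job is handed in; nothing more can be done
None
```

The dial is pulled, turned about 61° clockwise into the notch near the tab and locked fully home; the box, bottle and tamper were not touched, and I handed the job in after about 14 s.

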